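Latch the contact sled of a board test jig

ROBOT

A 7-joint arm with a two-finger parallel gripper is mounted at the origin on the work surface. World frame = base frame: x ahead of the robot, y to its left, z up, the work surface at z = 0. Lengths are in mm, angles in rad, forces in N, time in s.
With the tool pointing down it reaches from about 425 to 925 mm from the base axis. Payload 6.8 kg.
Tool frame: the origin (TCP) lies at the very end of the fingers, on their centre line; the grasp point (between the pads) lies 19 mm behind it; z points along the fingers, y is the line along which they close (so a half turn about z gives the same grasp; the last joint's range is limited). The gripper opens to 88 mm and grips with 3 to 60 N. Pads are 20 mm wide; open, the fingers measure 115 mm over their backs; the gripper's body (75 mm by 178 mm) begins 61 mm behind the grasp point.
Start: joints at [1.064, 0.477, 0.022, 1.555, -0.011, 1.109, -0.083], TCP at [262.122, -622.045, 200.664] pointing down, gripper open.
Joint ranges: [-2.96, 2.96], [-0.34, 2.1], [-1.41, 1.46], [0.24, 2.44], [-1.37, 4.51], [0.17, 1.92], [-2.96, 2.96]. Speed limits (rad/s): [2.39, 2.39, 3.14, 3.14, 3.14, 3.14, 3.14].

INTERFACE

Orientations are given as a rotation vector (axis times angle).
In Python, from station import * gives the robot as it stands. Calls block until the motion is done:
- move_ptp(position, orientation): joint-space move of the TCP to a pose.
- move_straight(position, frame=None, max_speed=150, max_force=None): straight line of the TCP; frame=None keeps the orientation; max_speed is the mean speed in mm/s. With max_force (N) it stops when the force on the tool has changed by that much, and returns True; else False.
- move_j(angles): joint-space move.
- grip(opening, effort=None): finger opening in mm; effort is the grip in N (None keeps the last); returns when the fingers have stopped.
- sleep(seconds).
- ik(position, orientation): joint angles nearest the present ones, or None.
- state(): the state.
- snapshot(name): name is "scene" or "top"; returns a dict with "img" (400x640x3 uint8, blue, green, red), "depth" (400x640 float32, mm along the optical axis (not along the pixel's ray), 0 where there is no reading), "intrinsics" (3x3 intrinsics, pixels), "rvec" (rotation vector, rad) and "tvec" (3), from world to camera coordinates, as OpenCV has them. Camera axes: x right, y down, z forward; pixel columns grow to the right and rows downward; lengths in mm; the calibration is good to about 2 mm. A picture is of the moment at which its call begins.
A pose or a line that the arm cannot do raises Unreachable and nothing moves.
- sign_off(): hands the job in; it is judged then, once.
The state is a dict: "clock": time; "q": joint angles; "qd": joint speeds; "tau": joint torques, N m; "tool_pos": TCP position; "tool_rot": TCP orientation; "force": force on the tool from outside, world axes, zero at the start; "torque": the same for the moment, N m; "opening": finger opening in mm; "finger_force": force on a finger pad.
Only numpy, scipy, OpenCV 4.12 (cv2) and the standard library are available. Lean on these libraries where they do the work, as an engineer would, in place of code of your own. Each camera call takes 0.05 s, during which the arm holds its last target. There are 200 camera calls.

TASK

Close the draw latch of the test jig, so that its spring contacts are held against the circuit board: lift the wire loop by its orange tab over the brass keeper so that it catches behind the keeper's lip, then throw the red lever right over, away from the keeper, until it lies down flat and stays there by itself. Leave the other things on the bench where they are.

Things in the scene. Friction and masses are not known exactly. Their poses are not given: they have to be found in the camera images.
- jig: Test jig fixed to the bench, sizes in mm: grey base plate 344 x 100 x 8 (x -82..262, y -50..50 in its frame). Origin on the bench under the lever's hinge axis; x runs lengthwise from lever to keeper to board, z up. Steel lugs 24 long at y +-24 carry the lever, up to z 36. The green board lies at x 118..208, top at z 18. All its parts move in its x-z plane
- hinge (a point): The lever's hinge axis (along the jig's y), 28 above the bench, midway between the lugs. The loop is pivoted on the lever's centre line, 20 from this axis
- lever (a joint): Red lever, rad; elevation from the jig's +x = 50 degrees + joint. 0: leaning towards the keeper (stop); grows as it swings up and over, away from the keeper; 2.32 (stop): lying flat, pointing to the jig's -x. With the loop hooked the dead point is at 2.02; past it the sled's springs snap it shut. With the loop slack, slight friction (0.02 N m) keeps it where left
- handle (a point): Point on the lever's centre line, 55 from the hinge axis. The lever is a straight bar from the hinge to its end 68 away; red grip from 26 to 68, 20 wide, 7 thick. Throwing it with the loop hooked takes up to about 5 N here
- loop (a joint): Wire loop relative to the lever, rad: elevation of the loop (pivot to cross bar) from the jig's +x = lever + loop - 23 degrees. It swings freely and falls by its weight (35 g). U of steel wire 4.5 thick, 30 between the wire centres, 75 from pivot to cross bar
- bar (a point): Centre of the loop's cross bar (along the jig's y), which must catch on the keeper. At the start it lies on the sled's aluminium tongue between lever and keeper. Pulling the loop swings the lever along, so that the bar can get 13 past the seat when down
- tab (a point): Grip point of the orange tab, 34 from the cross bar's centre. The tab is 14 wide (jig's y), 5 thick, its end 41 from the bar; it rises from the bar's middle at 100 degrees (upwards) from the pivot-to-bar direction, so about upright. Pinched across its width from above, it can turn between the fingers as the loop swings
- sled (a joint): Travel of the sprung sled (tongue, keeper, rods, contact head), m. 0: open, at rest; grows as the latch draws it towards the lever (jig's -x); about 0.0145 when latched. Return spring 3 N at 0, and 1.4 N more per mm
- seat (a point): Where the bar's centre sits when caught: 14 above the bench, on the tongue (top at 12), against the keeper's face away from the lever. Axes as the jig's; moves with the sled
- keeper (a point): Middle of the keeper's top, 24 above the bench, 5 towards the lever from the seat. Brass post 16 wide (jig's y), 5 thick, its faces 7.3 and 2.3 from the seat's centre; its lip (20 to 24 high) overhangs to 1.2 past the seat's centre. Lift the bar's centre 27 or more above the bench to pass over, lower it 4 or more past the seat; pulled back, it goes in under the lip
- head (a point): Middle of the face of the sled's black contact head, towards the board's edge
- screwdriver: Bystander, leave alone: yellow-handled screwdriver, 160 long, lying
- brush: Bystander, leave alone: small wooden brush, 150 long, lying
- flux_jar: Bystander, leave alone: amber jar, 48 wide, 85 tall
- spray_can: Bystander, leave alone: spray can, 60 wide, 170 tall
- parts_tray: Bystander, leave alone: green two-part tray, 80 x 140 x 45
- multimeter: Bystander, leave alone: black multimeter lying flat, 150 x 75 x 41
- spare_board: Bystander, leave alone: loose green circuit board, 80 x 55 x 13

How it is judged:
By the outcome, as a careful person would: the job done as asked, in the order asked, and still so for the second after the job is handed in, with the robot touching nothing.
It also fails if it takes over 42 s, if anything falls off the work surface, if the arm or the gripper's body presses on something with over 40 N, if the wrist force passes 120 N, or if a joint passes its speed limit or range.

## Working session

There is one attempt and no reset: what is moved stays moved. The work goes in short steps, each a Python script; the robot and the scene stay as the last script left them, time stands still between calls to the robot, and variables do not carry over. Pictures are saved under pics/ and viewed, at most 10 in all, crops included, and the job is handed in when it is done.

```bash
mkdir -p pics; ls; cat > h.py <<'E'
from station import *
import numpy as np, cv2
from scipy.spatial.transform import Rotation as R
def cloud(s):
    d=s["depth"];K=np.array(s["intrinsics"]);v,u=np.mgrid[:400,:640]
    p=np.stack([(u-K[0,2])/K[0,0]*d,(v-K[1,2])/K[1,1]*d,d],-1).astype(float)
    Rm=cv2.Rodrigues(np.array(s["rvec"],float))[0]
    return (p-np.array(s["tvec"]).ravel())@Rm
E
python3 - <<'E'
from h import *
for n in("top","scene"):
    s=snapshot(n); np.savez(n+"0.npz",**s); cv2.imwrite(f"pics/{n}0.png",s["img"])
    Rm=cv2.Rodrigues(np.array(s["rvec"],float))[0]; print(n,-Rm.T@np.array(s["tvec"]).ravel(),np.array(s["intrinsics"])[0,0])
st=state();print(st["clock"],st["tool_rot"],st["opening"])
E
```

```text
pics
top [ 536.34763689  -20.67960945 1129.29292515] 425.57370354530804
scene [1299.90363464  103.71206864  786.23910641] 389.2605454036367
0.1 [-3.07794582e+00 -6.21902757e-01  6.53472133e-04] 87.89936172548981
```

View pics/top0.png

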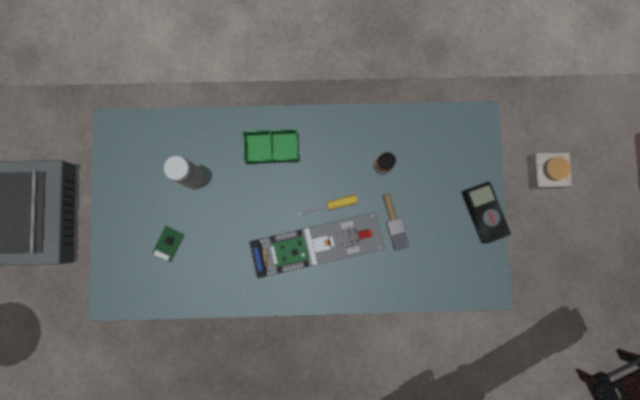

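View pics/scene0.png

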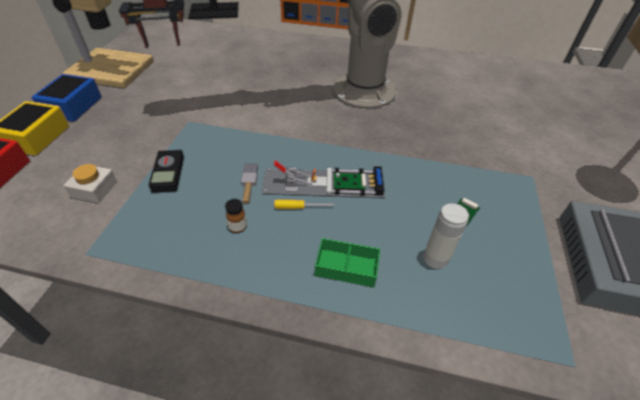

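The jig lies left-right in the top view: the board is near (290,250), lugs near (350,238), red lever at (365,234) and orange tab near (326,241). In the scene view the lever leans away from the keeper at (280,167), with the tab near (314,175). Next I'll measure these.

```bash
python3 - <<'E'
from h import *
t=np.load("top0.npz");s=np.load("scene0.npz")
a=cv2.resize(t["img"][205:285,240:400],(800,400),interpolation=cv2.INTER_CUBIC)
cv2.imwrite("pics/c1.png",a)
b=cv2.resize(s["img"][150:205,250:390],(800,314),interpolation=cv2.INTER_CUBIC)
cv2.imwrite("pics/c2.png",b)
for n,d,roi in(("top",t,(205,285,240,400)),("scene",s,(150,205,250,390))):
    P=cloud(d);hsv=cv2.cvtColor(d["img"],cv2.COLOR_BGR2HSV);H,S,V=[hsv[...,i].astype(int) for i in range(3)]
    box=np.zeros((400,640),bool);box[roi[0]:roi[1],roi[2]:roi[3]]=1
    for c,m in(("red",((H<5)|(H>172))&(S>120)&(V>60)),("orange",(H>=6)&(H<=17)&(S>110)&(V>80)),("green",(H>50)&(H<85)&(S>110))):
        m=m&box;v,u=np.nonzero(m);p=P[m]
        print(n,c,m.sum(),u.mean().round(1),v.mean().round(1),p.mean(0).round(0),p.min(0).round(0),p.max(0).round(0))
# plate: points 3..14 high not blue mat
P=cloud(t);m=np.zeros((400,640),bool);m[205:285,240:400]=1
bl=t["img"].astype(int);print("mat px",bl[280,330],"plate px",bl[246,370])
q=P[m];print(np.percentile(q[:,2],[5,20,40,60,80,95]).round(1))
k=m&(P[...,2]>4.5)&(P[...,2]<120)
n,l,st,_=cv2.connectedComponentsWithStats(k.astype(np.uint8));i=1+st[1:,4].argmax();print(st[i])
cc=P[l==i][:,:2].astype(np.float32);print(cv2.minAreaRect(cc),cv2.boxPoints(cv2.minAreaRect(cc)))
E
```

```text
top red 85 364.4 233.8 [ 544. -160.   92.] [ 534. -177.   51.] [ 554.  -21. 1129.]
top orange 10 327.0 242.2 [526. -70.  50.] [521. -73.  37.] [529. -68.  56.]
top green 323 289.5 250.3 [507.  26.  25.] [475. -21.  12.] [ 538.   61. 1129.]
scene red 59 279.3 166.1 [ 546. -160.   66.] [ 532. -175.   47.] [ 557. -147.   80.]
scene orange 22 313.3 174.1 [524. -69.  36.] [481. -74.   9.] [533. -66.  55.]
scene green 373 348.2 181.2 [510.  29.  19.] [463. -13.  13.] [547.  76.  24.]
mat px [131 125 111] plate px [114 111 109]
[-1.5  0.6  2.6  6.6 16.  32.2]
[ 249  212  136   67 4927]
((520.0870971679688, -40.819915771484375), (108.83094787597656, 352.12921142578125), 11.481484413146973) [[ 431.71463  120.89   ]
 [ 501.80643 -224.19276]
 [ 608.4596  -202.52983]
 [ 538.3678   142.55293]]
```

View pics/c1.png

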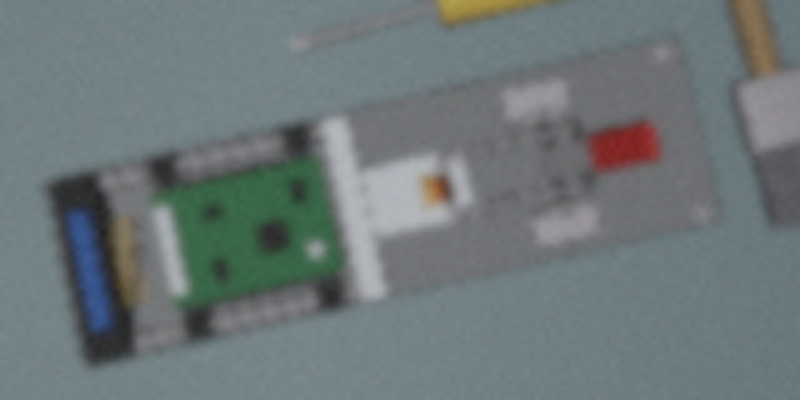

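View pics/c2.png

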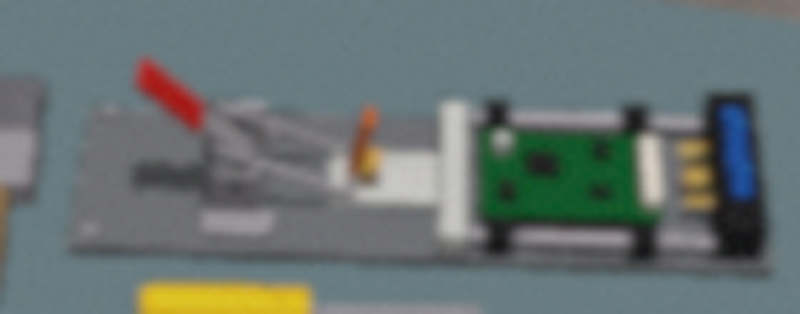

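Crop 1 shows the jig's corners at about (48,182), (675,38), (720,218) and (90,365), with tab and keeper at (435,190) and the red grip at (625,145). Crop 2 shows the lever leaning away at about 130-140°, and the tab upright, just on the lever side of the brass keeper at (370,160).

```bash
cat >> h.py <<'E'
def cast(s,uv,z):
    K=np.array(s["intrinsics"],float);Rm=cv2.Rodrigues(np.array(s["rvec"],float))[0]
    uv=np.atleast_2d(np.array(uv,float));d=np.c_[(uv-K[[0,1],[2,2]])/K[[0,1],[0,1]],np.ones(len(uv))]@Rm
    c=-Rm.T@np.array(s["tvec"],float).ravel();return c+d*((z-c[2])/d[:,2])[:,None]
def uvs(m,roi):
    v,u=np.nonzero(m[roi[0]:roi[1],roi[2]:roi[3]]);return np.c_[u+roi[2],v+roi[0]]
def masks(img):
    hsv=cv2.cvtColor(img,cv2.COLOR_BGR2HSV);H,S,V=[hsv[...,i].astype(int) for i in range(3)]
    return dict(red=((H<6)|(H>172))&(S>110)&(V>60),orange=(H>=6)&(H<=18)&(S>110)&(V>80),green=(H>50)&(H<85)&(S>110),yel=(H>18)&(H<28)&(S>70))
E
python3 - <<'E'
from h import *
t=dict(np.load("top0.npz"));s=dict(np.load("scene0.npz"))
i=cv2.GaussianBlur(t["img"],(3,3),0).astype(int)
roi=(205,285,245,386)
m=(np.abs(i-[131,125,111]).sum(-1)>0)&((i[...,0]-i[...,2]<13)|(i.sum(-1)<250)|(i[...,1]-i[...,2]>25)|(i[...,0]-i[...,2]>40))
mm=np.zeros((400,640),np.uint8);mm[205:285,245:386]=m[205:285,245:386]
mm=cv2.morphologyEx(mm,cv2.MORPH_OPEN,np.ones((3,3)))
n,l,st,_=cv2.connectedComponentsWithStats(mm);k=1+st[1:,4].argmax();print(st[k])
pts=uvs(l==k,roi);w=cast(t,pts,8)[:,:2].astype(np.float32);r=cv2.minAreaRect(w);print("plate",r);bp=cv2.boxPoints(r);print(bp)
g=np.zeros((400,640),np.uint8);G=masks(t["img"])["green"];g[235:275,265:312]=G[235:275,265:312]
w=cast(t,uvs(g>0,roi),18)[:,:2].astype(np.float32);r2=cv2.minAreaRect(w);print("board",r2)
M=masks(t["img"]);Ms=masks(s["img"])
print("red top z55",cast(t,uvs(M["red"],(222,245,355,375)).mean(0),58))
print("orange top",cast(t,uvs(M["orange"],(235,250,320,332)),45).mean(0))
# two-view red: lever ends in scene via PCA of depth cloud
P=cloud(s);q=P[Ms["red"]&(P[...,2]>30)&(P[...,2]<110)&(abs(P[...,1]+160)<30)]
c=q.mean(0);d=np.linalg.svd(q-c)[2][0];print("red scene depth",c,d)
q=P[150:205,250:390][(Ms["orange"])[150:205,250:390]];print(q[q[:,2].argsort()].round(0))
for a,b in(("hinge",0),):pass
E
```

```text
[ 249  213  135   65 5063]
plate ((519.2954711914062, -43.888458251953125), (101.56788635253906, 344.5213623046875), 11.511829376220703)
[[ 435.155    114.77199]
 [ 503.91122 -222.81883]
 [ 603.4359  -202.5489 ]
 [ 534.6797   135.04192]]
board ((505.9532775878906, 22.478994369506836), (54.475399017333984, 71.37796020507812), 12.449891090393066)
red top z55 [[ 544.04509792 -164.45494694   58.        ]]
orange top [525.54444628 -70.45887887  45.        ]
red scene depth [ 545.70324894 -160.23855658   65.194818  ] [ 0.2551704  -0.62406053  0.73853674]
[[481. -74.   9.]
 [491.  92.   9.]
 [488.  89.  10.]
 [481. -74.  13.]
 [516. -69.  21.]
 [532. -68.  22.]
 [530. -71.  22.]
 [533. -65.  23.]
 [526. -69.  23.]
 [522. -70.  24.]
 [517. -66.  24.]
 [531. -62.  26.]
 [533. -68.  26.]
 [530. -71.  26.]
 [525. -64.  27.]
 [530. -72.  30.]
 [530. -72.  34.]
 [530. -69.  35.]
 [532. -68.  40.]
 [533. -71.  41.]
 [531. -68.  44.]
 [529. -66.  46.]
 [532. -68.  48.]
 [531. -69.  51.]
 [532. -66.  53.]
 [520. -68.  53.]
 [530. -69.  54.]
 [530. -66.  54.]
 [526. -67.  55.]]
```

```bash
cat >> h.py <<'E'
X=np.array([-0.1995,0.9799,0]);Y=np.array([-0.9799,-0.1995,0]);Z=np.array([0,0,1.]);O=np.array([537.3,-132.3,0])
def W(x,z,y=0): return (O+x*X+y*Y+z*Z).tolist()
def J(p): d=np.array(p)-O; return np.array([d@X,d@Y,d@Z]).round(1)
def orient():
    best=None
    for sg in(1,-1):
        r=R.from_matrix(np.c_[np.cross(sg*Y,-Z),sg*Y,-Z]).as_rotvec()
        q=ik(W(63,120),r.tolist())
        if q is not None and (best is None or abs(q[6])<best[0]): best=(abs(q[6]),r.tolist())
    return best[1]
def conf(bx,bz):  # bar -> lever, loop elevation, tab position (jig)
    D=np.hypot(bx,bz-28);th=np.arctan2(bz-28,bx)+np.arccos((D*D+400-5625)/(40*D))
    px,pz=20*np.cos(th),28+20*np.sin(th);ph=np.arctan2(bz-pz,bx-px);a=ph+np.radians(100)
    return np.degrees(th),np.degrees(ph),bx+34*np.cos(a),bz+34*np.sin(a)
def snap(tag):
    for n in("top","scene"):
        s=snapshot(n);np.savez(n+tag+".npz",**s)
        c=s["img"][205:285,240:400] if n=="top" else s["img"][130:205,250:390]
        cv2.imwrite(f"pics/{n}{tag}.png",cv2.resize(c,None,fx=3.5,fy=3.5,interpolation=cv2.INTER_CUBIC))
    a=[cv2.imread(f"pics/{n}{tag}.png") for n in("top","scene")]
    w=max(i.shape[1] for i in a);a=[cv2.copyMakeBorder(i,0,0,0,w-i.shape[1],0) for i in a]
    cv2.imwrite(f"pics/both{tag}.png",np.vstack(a))
E
python3 - <<'E'
from h import *
for b in((55.6,14.25),(55.6,34),(77,34),(77,14),(68.4,14)):print(b,np.round(conf(*b),1))
r=orient();x,z=conf(55.6,14.25)[2:]
grip(40,10)
move_ptp(W(x,z-19+60),r);print(state()["clock"])
print(move_straight(W(x,z-19),max_speed=100,max_force=6))
grip(0,12);st=state();print(st["clock"],J(st["tool_pos"]),st["opening"],st["finger_force"],st["force"])
snap("1")
E
```

```text
(55.6, 14.25) [134.2 -22.   62.7  47.5]
(55.6, 34) [165.8   0.8  49.2  67.4]
(77, 34) [ 80.6 -10.5  77.3  68. ]
(77, 14) [ 63.  -25.1  85.9  46.8]
(68.4, 14) [ 85.6 -26.9  78.3  46.5]
3.1917
False
4.4917 [62.6 -1.2 29. ] 13.059642369726228 12.000089585781097 [3.68835051 1.02618891 0.10255545]
```

View pics/both1.png

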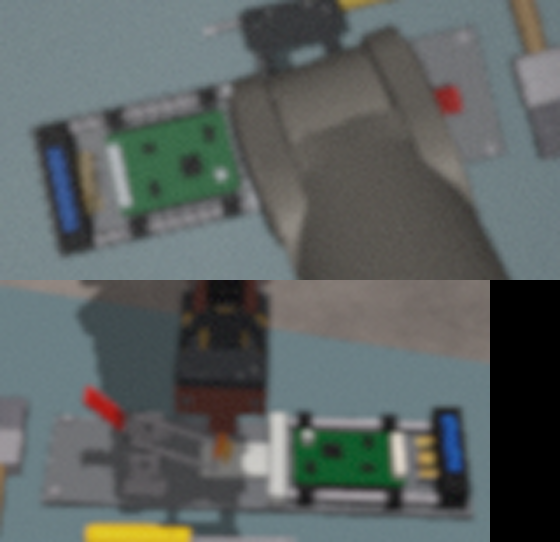

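The gripper holds the tab: the opening is 13 mm, and the orange tab sits between the fingers at (222,445) in the picture. The lever is unmoved. Now I'll lift it over the keeper.

```bash
sed -i 's/^def W(/O=O-1.2*Y\ndef W(/' h.py; python3 - <<'E'
from h import *
def go(bx,bz,f=None,v=80):
    x,z=conf(bx,bz)[2:];h=move_straight(W(x,z-19),max_speed=v,max_force=f);st=state()
    print((bx,bz),h,J(st["tool_pos"])+[0,0,19],np.round([x,z],1),"F",(np.array([X,Y,Z])@st["force"]).round(1),st["opening"].__round__(1),round(st["clock"],1));return h
for b in((55.6,22),(56,31),(60,35),(69,36),(78,34)): 
    if go(*b,f=15):break
else:
    for b in((78,24),(78,15)):
        if go(*b,f=8):break
snap("2")
E
```

```text
(55.6, 22) False [55.9  0.  56.2] [56.5 56. ] F [-1.9 -1.9 -0. ] 13.2 4.9
(56, 31) False [51.2  0.  65. ] [51.7 64.7] F [-0.1 -2.3 -1.1] 13.3 5.2
(60, 35) False [57.5  0.1 68.8] [57.  68.9] F [ 0.8 -2.2 -0.2] 12.8 5.4
(69, 36) False [69.1  0.1 69.9] [68.2 70. ] F [ 0.9 -3.2 -0. ] 13.0 5.7
(78, 34) False [79.   0.  67.9] [78.2 68. ] F [ 1.2 -2.4 -0. ] 13.1 6.0
(78, 24) False [82.8  0.1 57.2] [82.6 57.7] F [ 0.6 -3.4  0.4] 13.2 6.3
(78, 15) False [86.3  0.1 47.6] [86.3 48. ] F [-0.6 -2.7  0.5] 13.3 6.5
```

View pics/both2.png

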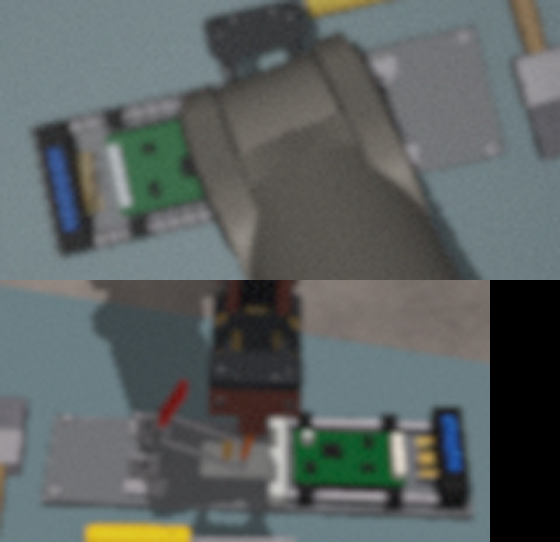

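The brass keeper is now at (228,450) with the tab to its right at (248,447). The lever has come upright past the loop, so the bar is past the keeper. Next I pull back under the lip.

```bash
python3 - <<'E'
from h import *
def go(bx,bz,f=None,v=40):
    x,z=conf(bx,bz)[2:];h=move_straight(W(x,z-19),max_speed=v,max_force=f);st=state()
    print((bx,bz),h,J(st["tool_pos"])+[0,0,19],np.round([x,z],1),"F",(np.array([X,Y,Z])@st["force"]).round(1),round(st["clock"],1));return h
go(78,13.8,5)
go(66,14,3)
x,z=(J(state()["tool_pos"])+[0,0,19])[[0,2]]
grip(40)
move_straight(W(x,z+45),max_speed=150)
x,y,z=J(state()["tool_pos"])
move_straight(W(35,130),max_speed=200);grip(0);move_straight(W(60,160),max_speed=200);move_straight(W(60,160,150),max_speed=200);print(state()["clock"])
snap("3")
t=dict(np.load("top3.npz"));s=dict(np.load("scene3.npz"))
for n,d in(("t",t),("s",s)):
    M=masks(d["img"]);roi=(205,285,300,385) if n=="t" else (130,205,250,340)
    P=cloud(d)
    for c in("red","orange","yel"):
        u=uvs(M[c],roi)
        if len(u): p=P[u[:,1],u[:,0]];p=np.array([J(i) for i in p]);p=p[(abs(p[:,1])<15)&(p[:,2]>10)];print(n,c,len(p),np.median(p,0) if len(p) else "")
E
```

```text
(78, 13.8) False [86.5  0.  46.8] [86.7 46.7] F [-1.3 -2.2  1.4] 6.9
(66, 14) True [84.3 -0.2 46.6] [75.9 46.5] F [-2.4  0.8  1.5] 7.1
10.7333
t red 34 [18.5   1.45 84.95]
t orange 8 [80.95  1.2  43.2 ]
t yel 8 [66.05  0.65 25.45]
s red 36 [20.   -6.75 84.15]
s orange 19 [83.2 -4.1 44.5]
s yel 0
```

View pics/both3.png

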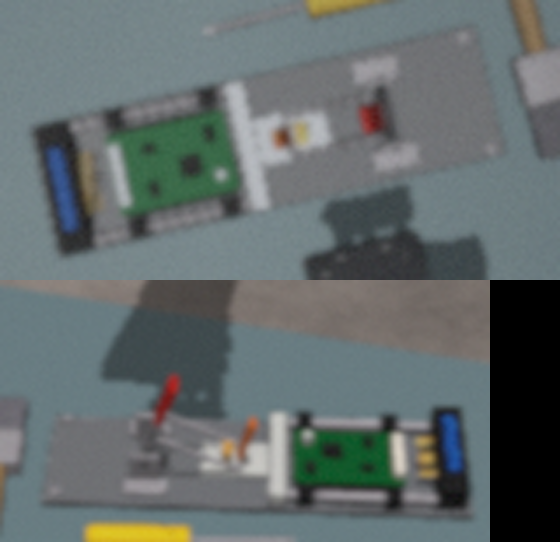

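Released: the tab (orange, (282,137) in the top half) is on the board side of the brass keeper at (302,130), with the bar down on the tongue. The lever leans to the keeper side at about 70°. Now I push the lever partway and check that the loop catches.

```bash
cat >> h.py <<'E'
def C(x,z,v=120,f=None):   # place the finger corner (-x side of the tips)
    h=move_straight(W(x+10,z),max_speed=v,max_force=f);st=state()
    print((round(x),round(z)),h,J(st["tool_pos"])-[10,0,0],"F",(np.array([X,Y,Z])@st["force"]).round(1),round(st["clock"],1));return h
def arc(d,r=55,v=60,f=None,o=3.5):
    a=np.radians(d);return C(r*np.cos(a)+o*np.sin(a),28+r*np.sin(a)-o*np.cos(a),v,f)
E
python3 - <<'E'
from h import *
C(44,150,250);C(44,72,150,8);C(30,72,100,15)
for d in(90,98,106,115):
    if arc(d,f=25):break
snap("4")
E
```

```text
(44, 150) False [ 44.3   1.1 149.4] F [-0.5  0.   0.2] 11.6
(44, 72) False [43.8 -0.1 72.7] F [-0.1 -0.7  0.8] 12.2
(30, 72) False [29.  -0.4 72.8] F [ 0.1 -0.3 -0.3] 12.5
(4, 83) False [ 3.5  0.1 83. ] F [-0.1  0.1 -0. ] 13.2
(-4, 83) False [-4.6  0.2 82.8] F [ 0.8 -0.7  0.1] 13.4
(-12, 82) False [-12.3   0.2  81.7] F [ 0.4 -0.4 -0.1] 13.7
(-20, 79) False [-20.6   0.2  79.1] F [-0.4 -0.7 -0.1] 14.0
```

View pics/both4.png

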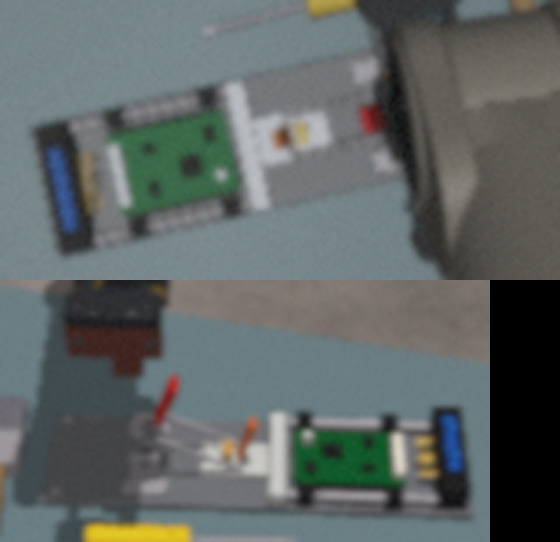

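The lever did not move (still at (168,400)); the gripper is now on its far side, so it passed without touching. I'll check the finger opening first.

```bash
python3 - <<'E'
from h import *
st=state();print(st["opening"],st["finger_force"],J(st["tool_pos"]),st["clock"])
s=dict(np.load("scene4.npz"));P=cloud(s)
K=np.array(s["intrinsics"])
for w in(W(-10,79),W(-10,79,20),W(25,91),W(-10,79,-20)):
    p=cv2.projectPoints(np.array([w]),s["rvec"],s["tvec"],K,None)[0].ravel();print(p, "in crop",(p-[250,130])*3.5+[0,280])
M=uvs(masks(s["img"])["red"],(130,205,285,305));q=np.array([J(P[v,u]) for u,v in M]);print(np.c_[M,q][::3])
E
```

```text
0.4051148290207238 0.0 [-10.    0.   79.3] 14.1083
[286.21474749 162.26893597] in crop [126.75161623 392.94127589]
[286.79828188 157.4479468 ] in crop [128.79398659 376.06781381]
[298.98913792 159.35176181] in crop [171.46198271 382.73116634]
[285.61582716 167.21703926] in crop [124.65539506 410.25963741]
[[ 2.850e+02  1.450e+02 -1.400e+00 -8.510e+01  2.085e+02]
 [ 2.880e+02  1.450e+02  5.700e+00 -8.520e+01  2.089e+02]
 [ 2.910e+02  1.450e+02  1.280e+01 -8.610e+01  2.099e+02]
 [ 2.850e+02  1.460e+02 -2.300e+00 -7.830e+01  1.999e+02]
 [ 2.880e+02  1.460e+02  5.900e+00 -8.820e+01  2.084e+02]
 [ 2.850e+02  1.470e+02 -2.200e+00 -7.980e+01  1.982e+02]
 [ 2.880e+02  1.470e+02  4.700e+00 -7.820e+01  1.971e+02]
 [ 2.890e+02  1.480e+02  7.100e+00 -7.940e+01  1.952e+02]
 [ 2.860e+02  1.490e+02 -3.000e-01 -7.780e+01  1.905e+02]
 [ 2.890e+02  1.490e+02  7.000e+00 -7.900e+01  1.918e+02]
 [ 2.870e+02  1.500e+02  2.300e+00 -8.030e+01  1.896e+02]
 [ 2.910e+02  1.500e+02  1.180e+01 -7.980e+01  1.896e+02]
 [ 2.890e+02  1.510e+02  6.600e+00 -7.720e+01  1.841e+02]
 [ 2.880e+02  1.520e+02  4.300e+00 -7.8
[... 247 characters left out ...]
02]
 [ 2.870e+02  1.560e+02 -6.700e+00 -3.900e+00  1.049e+02]
 [ 2.980e+02  1.590e+02  2.230e+01 -1.000e-01  9.220e+01]
 [ 2.980e+02  1.600e+02  2.260e+01 -4.000e+00  9.200e+01]
 [ 2.980e+02  1.610e+02  2.290e+01 -8.600e+00  9.260e+01]
 [ 2.970e+02  1.620e+02  2.000e+01 -7.600e+00  8.800e+01]
 [ 2.970e+02  1.630e+02  2.020e+01 -1.000e+01  8.650e+01]
 [ 2.970e+02  1.640e+02  1.980e+01 -6.500e+00  7.980e+01]
 [ 2.970e+02  1.650e+02  1.990e+01 -7.600e+00  7.720e+01]
 [ 2.970e+02  1.660e+02  1.990e+01 -9.200e+00  7.490e+01]
 [ 2.940e+02  1.680e+02  1.130e+01 -5.400e+00  6.370e+01]
 [ 2.940e+02  1.690e+02  1.160e+01 -9.400e+00  6.370e+01]
 [ 2.950e+02  1.700e+02  1.410e+01 -7.400e+00  5.820e+01]]
```

```bash
python3 - <<'E'
from h import *
s=snapshot("scene");np.savez("scene5.npz",**s);P=cloud(s)
for r in range(148,172,2): print(r,[tuple(J(P[r,c]).astype(int)) for c in (280,283,286,289,292)])
c=s["img"][135:195,255:335];cv2.imwrite("pics/z5.png",cv2.convertScaleAbs(cv2.resize(c,None,fx=10,fy=10,interpolation=cv2.INTER_CUBIC),alpha=1.5))
E
```

```text
148 [(np.int64(-14), np.int64(-78), np.int64(193)), (np.int64(-7), np.int64(-79), np.int64(194)), (np.int64(0), np.int64(-79), np.int64(194)), (np.int64(7), np.int64(-77), np.int64(193)), (np.int64(14), np.int64(-82), np.int64(198))]
150 [(np.int64(-14), np.int64(-80), np.int64(188)), (np.int64(-7), np.int64(-76), np.int64(186)), (np.int64(0), np.int64(-78), np.int64(188)), (np.int64(7), np.int64(-81), np.int64(191)), (np.int64(14), np.int64(-78), np.int64(188))]
152 [(np.int64(-43), np.int64(134), np.int64(1)), (np.int64(-16), np.int64(-7), np.int64(121)), (np.int64(-8), np.int64(-4), np.int64(118)), (np.int64(6), np.int64(-78), np.int64(182)), (np.int64(14), np.int64(-79), np.int64(183))]
154 [(np.int64(-42), np.int64(123), np.int64(2)), (np.int64(-16), np.int64(-6), np.int64(113)), (np.int64(-8), np.int64(-9), np.int64(116)), (np.int64(0), np.int64(-5), np.int64(113)), (np.int64(-4), np.int64(124), np.int64(3))]
156 [(np.int64(-41), np.int64(117), np.int64(0)), (np.int64(-16), np.int64(-7), np.int64(107)), (np.int64(-8), np.int64(-8), np.int64(108)), (np.int64(0), np.int64(-8), np
[... 932 characters left out ...]
np.int64(80), np.int64(1))]
166 [(np.int64(-37), np.int64(69), np.int64(1)), (np.int64(-28), np.int64(73), np.int64(-1)), (np.int64(-19), np.int64(72), np.int64(0)), (np.int64(-10), np.int64(71), np.int64(0)), (np.int64(-1), np.int64(71), np.int64(1))]
168 [(np.int64(-35), np.int64(57), np.int64(4)), (np.int64(-27), np.int64(61), np.int64(1)), (np.int64(-18), np.int64(60), np.int64(2)), (np.int64(-5), np.int64(21), np.int64(38)), (np.int64(3), np.int64(23), np.int64(37))]
170 [(np.int64(-34), np.int64(46), np.int64(6)), (np.int64(-25), np.int64(43), np.int64(9)), (np.int64(-16), np.int64(43), np.int64(10)), (np.int64(-5), np.int64(24), np.int64(28)), (np.int64(4), np.int64(6), np.int64(45))]
```

View pics/z5.png

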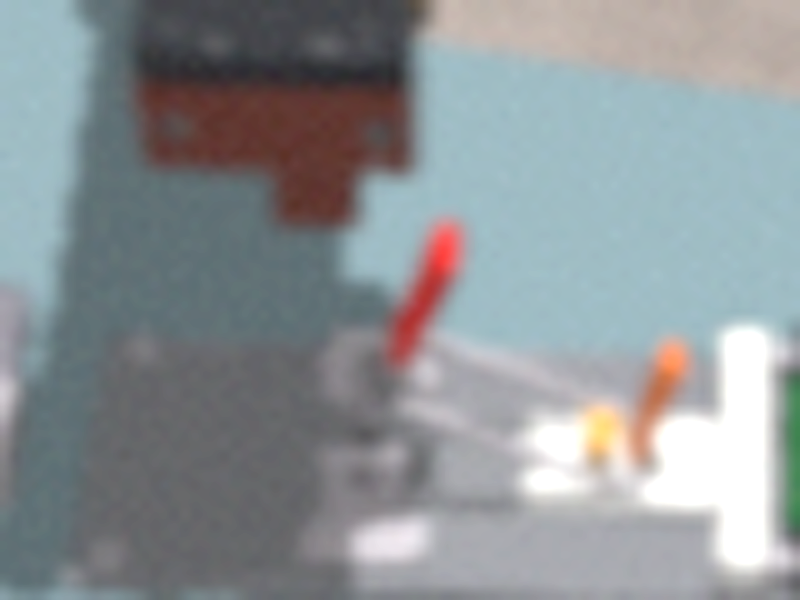

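The finger in this picture ends at about (315,222), which is z≈105, while the TCP is reported at z 79. I'll compare with the earlier grasp frames and see how the tip depends on opening.

```bash
python3 - <<'E'
from h import *
def prof(s,x0,lab):
    P=(cloud(s)-O)@np.c_[X,Y,Z]
    m=(abs(P[...,0]-x0)<9)&(abs(P[...,1])<70)&(P[...,2]>40)&(P[...,2]<160)
    v,u=np.nonzero(m)
    print(lab,[(r,int(P[r][m[r]][:,1].mean()),int(P[r][m[r]][:,2].mean()),int(m[r].sum())) for r in range(v.max()-14,v.max()+1,1) if m[r].any()])
prof(dict(np.load("scene1.npz")),62.6,"grasp TCPz29")
prof(dict(np.load("scene2.npz")),86.3,"hooked TCPz29")
move_straight(W(-10,110),max_speed=150);
for o in(0,20,40,80):
    grip(o);s=snapshot("scene");prof(s,-10,f"open{state()['opening']:.0f} z{J(state()['tool_pos'])[2]}")
print(state()["clock"])
E
```

```text
grasp TCPz29 [(169, -13, 70, 6), (170, -13, 66, 6), (171, -14, 63, 6), (172, -14, 59, 6), (173, -14, 55, 6), (174, -5, 43, 2), (175, -8, 42, 2)]
hooked TCPz29 [(169, -13, 70, 6), (170, -14, 68, 6), (171, -15, 65, 7), (172, -13, 59, 7), (173, -14, 57, 7), (174, -8, 47, 5), (175, -5, 40, 1)]
open0 z109.2 [(142, -7, 154, 2), (143, -6, 150, 7), (144, -6, 148, 7), (145, -7, 145, 7), (146, -7, 141, 7), (147, -6, 137, 7), (148, -7, 135, 7)]
open20 z110.0 [(143, -16, 158, 1), (144, -18, 157, 7), (145, -17, 153, 7), (146, -17, 149, 7), (147, -18, 147, 7), (148, -17, 143, 7), (149, -17, 140, 7), (150, -17, 137, 7)]
open40 z110.0 [(145, -24, 159, 1), (146, -27, 158, 6), (147, -27, 154, 7), (148, -28, 152, 7), (149, -27, 148, 7), (150, -28, 145, 7), (151, -27, 141, 6), (152, -28, 139, 7), (153, -27, 135, 7)]
open80 z110.0 [(151, -47, 158, 6), (152, -47, 155, 8), (153, -47, 152, 7), (154, -48, 149, 7), (155, -47, 145, 7), (156, -47, 142, 7), (157, -47, 139, 7), (158, -47, 135, 7)]
16.775
```

The visible finger ends sit about 25 mm above the reported TCP at every opening. That explains why the fingers passed over the lever. I'll use a measured 23 mm tip offset for pushing, with force stops.

```bash
cat >> h.py <<'E'
OFF=23
def T(x,z,v=120,f=None): return C(x,z-OFF,v,f)
def arc(d,r=55,v=60,f=None,o=3.5):
    a=np.radians(d);return T(r*np.cos(a)+o*np.sin(a),28+r*np.sin(a)-o*np.cos(a),v,f)
E
python3 - <<'E'
from h import *
grip(0);C(-10,130,200);C(44,130,200);T(44,72,150,8);T(30,72,100,15)
for d in(90,97,104):
    if arc(d,f=25):break
snap("6")
s=dict(np.load("scene6.npz"));P=cloud(s);M=uvs(masks(s["img"])["red"],(130,205,265,305));q=np.array([J(P[v,u]) for u,v in M]);q=q[(q[:,2]>35)&(q[:,2]<95)&(abs(q[:,1])<13)];print(len(q),np.median(q,0))
E
```

```text
(-10, 130) False [ -9.8  -1.  131. ] F [ 0.2  0.5 -0.6] 18.3
(44, 130) False [ 44.4   0.3 129.5] F [-1.1 -0.4 -0.4] 18.7
(44, 49) False [43.5 -0.5 49.4] F [-0.9  0.1  0.1] 19.4
(30, 49) False [28.9 -0.5 49.8] F [0.6 0.3 0.3] 19.7
(4, 60) False [ 3.6 -0.1 60.1] F [2.2 0.9 0.8] 20.3
(-3, 60) False [-3.2 -0.1 59.9] F [ 3.5 -0.5 -0.1] 20.6
(-10, 59) False [-9.8  0.  59. ] F [ 2.5 -0.2 -0.6] 20.8
54 [-7.8  -6.85 84.05]
```

View pics/both6.png

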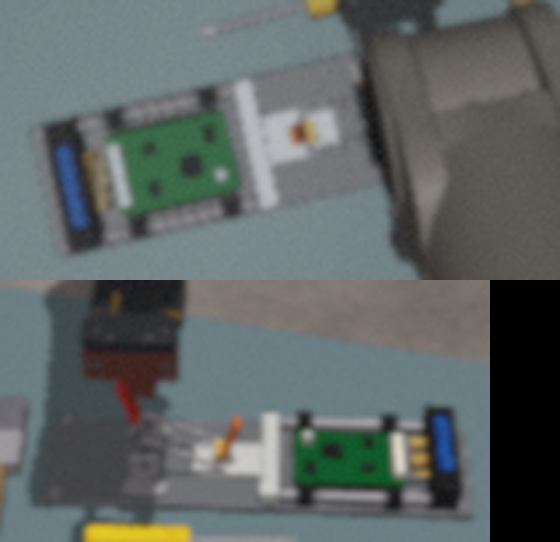

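The loop is hooked: the tab and keeper are together at (305,132), and the sled's blue/black head has shifted towards the lever. I'll continue the throw and check by numbers.

```bash
python3 - <<'E'
from h import *
for d in(114,124,134,144,154,162,169):
    if arc(d,f=30):break
else: arc(176,f=12,v=40)
s=snapshot("scene");P=cloud(s);M=uvs(masks(s["img"])["red"],(130,205,255,305));q=np.array([J(P[v,u]) for u,v in M]);q=q[(q[:,2]>15)&(q[:,2]<95)&(abs(q[:,1])<13)];print(len(q),np.median(q,0),q.min(0),q.max(0))
E
```

```text
(-19, 57) False [-19.1   0.2  56.6] F [ 2.5  1.2 -0.3] 21.2
(-28, 53) False [-27.9   0.1  52.6] F [ 3.4  0.7 -0.2] 21.5
(-36, 47) False [-36.1  -0.1  47.1] F [1.6 1.  1.3] 21.8
(-42, 40) False [-43.3  -0.1  40. ] F [2.  0.5 0.5] 22.1
(-48, 32) False [-48.4   0.4  31.8] F [-0.2  0.  -0. ] 22.5
(-51, 25) False [-51.4   0.5  24.8] F [ 0.1 -0.5 -0.4] 22.7
(-53, 19) False [-53.3   0.4  18.4] F [-1.1 -0.2 -0. ] 23.0
(-55, 12) False [-54.5   0.2  12. ] F [-0.8 -0.8  0.7] 23.3
85 [-44.8  -6.5  29.8] [-63.8 -11.1  22.5] [-25.8   8.9  50.4]
```

```bash
python3 - <<'E'
from h import *
C(-50,120,150);move_straight(W(-40,190,140),max_speed=200);sleep(0.5)
for n,roi in(("top",(205,285,340,385)),("scene",(130,205,250,340))):
    s=snapshot(n);P=cloud(s);Mk=masks(s["img"])
    for c in("red","orange","yel"):
        M=uvs(Mk[c],roi if c=="red" or n=="scene" else (205,285,300,345));q=np.array([J(P[v,u]) for u,v in M])
        q=q[(q[:,2]>10)&(q[:,2]<95)&(abs(q[:,1])<15)] if len(q) else q
        if len(q):print(n,c,len(q),np.median(q,0),q.min(0),q.max(0))
    if n=="top":
        a=np.load("top0.npz")["img"].astype(int);d=np.abs(s["img"].astype(int)-a).sum(-1)>90
        for nm,(v0,v1,u0,u1) in dict(screwdriver=(190,214,298,360),brush=(192,250,384,410),jar=(150,175,370,400),can=(150,190,160,210),tray=(125,168,240,302),meter=(180,245,460,512),spare=(222,265,150,186)).items():print(nm,d[v0:v1,u0:u1].sum())
print(state()["clock"],state()["force"].__class__)
E
```

```text
(-50, 120) False [-49.9   0.7 119.2] F [-1.5  0.8 -1. ] 24.2
top red 104 [-45.5   0.8  29.2] [-66.4  -8.4  23. ] [-26.4   9.7  34.5]
top orange 4 [53.9   0.65 56.85] [53.1 -1.  53.9] [55.4  4.4 60.7]
screwdriver 0
brush 29
jar 0
can 0
tray 0
meter 0
spare 0
scene red 85 [-43.8  -2.8  29.4] [-63.5 -11.2  24.5] [-22.8  10.2  33.7]
scene orange 12 [55.5 -2.6 48.6] [55.  -7.7 26.1] [57.9  4.3 55.1]
25.7583 <class 'numpy.ndarray'>
```

```bash
python3 -c "
from station import *
print(sign_off())"
```

```text
the job is handed in; nothing more can be done
None
```

The draw latch is closed and the job handed in at about 26 s: the loop is caught behind the keeper, the red lever lies flat and stays there by itself, and the other bench items look undisturbed (a slight image change near the brush, probably shadow).

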